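Set the filter changer to its third click

ROBOT

A 6-joint arm with a two-finger parallel gripper is mounted at the origin on a cart in front of the work surface, level with it; the furniture and walls round the work are solid. World frame = base frame: x ahead of the robot, y to its left, z up, the work surface at z = 0. Lengths are in m, angles in degrees, forces in N, time in s.
With the tool pointing down it reaches from about 0.3 to 0.875 m from the base axis. Payload 6.4 kg.
Tool frame: the origin (TCP) lies at the very end of the fingers, on their centre line; the grasp point (between the pads) lies 19 mm behind it; z points along the fingers, y is the line along which they close (so a half turn about z gives the same grasp; the last joint's range is limited). The gripper opens to 88 mm and grips with 3 to 60 N. Pads are 18 mm wide; open, the fingers measure 123 mm over their backs; the gripper's body (75 mm by 187 mm) begins 45 mm behind the grasp point.
Start: joints at [-85.445, 10.359, 92.074, -0, 77.567, -11.82], TCP at [0.162, -0.552, 0.239] pointing down, gripper open.
Joint ranges: [-171.53, 171.53], [-51.25, 118.39], [17.06, 147.69], [-65.23, 245.23], [0, 150.52], [-178.68, 178.68]. Speed limits (degrees/s): [147.25, 147.25, 172.46, 180, 180, 180].

INTERFACE

Orientations are given as [roll, pitch, yaw] about the fixed x, y, z axes, in that order (R = Rz(yaw) Ry(pitch) Rx(roll)).
In Python, from station import status, capture, workorder, trace, pinpoint gives the robot as it stands.
- The arm moves only by the tool play_rows, never from a script. Its arguments are lists of equal length, an entry for each row: "fingers": the opening, from -1 (shut) to 1 (fully open), so that 0 is half open; "delta_pos": the shift along the world's x, y, z in mm, a list of three; "dr": the turn, a rotation vector about the world's x, y, z in degrees, a list of three. A call has 1 to 8 rows; each row is the pose to reach, as a shift and turn from the pose commanded when the call began; what a row does not reach only later rows make up. A row lasts 1/8 s, in which the tool goes at most 62.5 mm and 10.7 degrees, less where a joint would pass 70% of its speed; a pose out of reach is approached as far as the arm can. A call with a gripper value outside its range is refused whole. The fingers move at their own pace and stop on an object; the grip force is fixed at half the most. Time passes only in rows, so rows that repeat a pose let the fingers close. It gives the time, the measured TCP pose, the force, the opening and the grip force at its end, in the units of the state.
- status.state(): the state, without advancing time (a new reading comes with each control period).
- capture(name): name is "scene" or "side" or "wrist"; returns a dict with "color" (480x640x3 uint8, blue, green, red), "mtx" (3x3 intrinsics, pixels), "T" (4x4, takes a point from camera to world coordinates); the wrist camera has in their place "tool_from_camera" (4x4, takes a point from camera to tool coordinates, whose origin is the TCP and whose axes are the flange's). Camera axes: x right, y up, looking along -z (the intrinsics and any distortion apply to the point x, -y, -z); pixel columns grow to the right and rows downward; lengths in m; the calibration is good to about 2 mm. A picture is of the moment at which its call begins: read the wrist's pose just before it. There is no depth.
- workorder.job_done(): hands the job in; it is judged then, once.
Trained networks look in a picture, given as the dict that the camera call returned (one of the last four; its "shot" number tells which), for a name from the list of things; names that differ only in an ending like _2 or _b are one class to them, and where a whole thing is asked for, a point or a joint stands for the part that bears it (a point fixed in the world has none). Each returns a list of dicts, best first, with "p" (0 to 1); they miss things now and then, are a little off and sometimes report something else, mostly with a low value. They report only what shows in the picture. A call takes as long as a camera call.
- trace(picture, target): "region" (480x640 bool, what is visible of it).
- pinpoint(picture, target): "position" ([x, y, z] in m, in world coordinates, good to about 4 mm: a listed point, or the origin of a listed thing).
The state is a dict: "clock": time; "q": joint angles; "qd": joint speeds; "tau": joint torques, N m; "eef_pos": TCP position; "ee_rot": TCP orientation; "ft_force": force on the tool from outside, world axes, zero at the start; "wrist_torque": the same for the moment, N m; "grip_width": finger opening in m; "finger_force": force on a finger pad.
Only numpy, scipy, OpenCV 4.12 (cv2) and the standard library are available. Lean on these libraries where they do the work, as an engineer would, in place of code of your own. Each camera call takes 0.05 s, during which the arm holds its last target. There are 200 camera calls.

TASK

On the low white-and-aluminium filter unit, push the tall flat paddle lever with the fingertips away from its parked end at the right to the third click: count the clicks by feel, pause for a moment in each one, and leave the paddle settled in the third without ever running past it. Push gently and never grip the paddle, leave the low round knob of the other slot as it is, and do not disturb the things standing around.

Things in the scene. Friction and masses are not known exactly. Their poses are not given: they have to be found in the camera images.
- filter_unit: fixed low white box with aluminium top, 110 mm (own x) by 190 mm (own y), top 50 mm above the table. Origin: centre of underside. +x points away from the robot, +y to the robot's left, turned by its yaw (up to 0.4 rad). A lens tube, 38 mm across, sticks 22 mm out of the +y end. Two slots along y in the top: far slot (x = +25 mm) with the paddle, near slot (x = -30 mm) with the round knob. No scale.
- filter_lever (a joint): slide of the paddle along the unit's +y, in m: 0 parked (unit y = -46 mm), 0.092 far stop; starts at 0 to 0.006. Clicks 1 to 5 at 0.022, 0.038, 0.054, 0.070, 0.086. Leaving a notch (or meeting the first ridge, at about 0.006) takes about 5 to 7 N at once; this fades to nothing at the ridge half-way (0.014, 0.030, ...); from 2 mm past it the lever is drawn on by itself into the next notch and stays.
- paddle (a point): centre of the paddle: black flat upright plate, 26 mm wide (unit x), 10 mm thick (unit y, the direction of sliding), from 8 to 40 mm above the unit's top; this point lies 24 mm above the unit's top (74 mm above the table) and moves with the lever. Free fingers can reach down beside it to the unit's flat top.
- round_knob (a point): centre of the low round knob in the near slot, 18 mm across, its top 16 mm above the unit's top; this point 8 mm above the unit's top. It slides freely along its slot, starts anywhere in the middle of it and must stay there.
- flow_cell: bystander: clear flow cell lying beside the right end of the unit, 26 x 76 x 8 mm; origin at the centre of its underside
- tape_white: bystander: white tape roll lying beside the left end of the unit, 60 mm across, 19 high; origin at the centre of its underside
- tip_box: bystander: pipette tip box, 92 x 124 x 70 mm, far left; origin at the centre of its underside
- slide_box: bystander: dark slide carton, 62 x 107 x 36 mm, to the right; origin at the centre of its underside
- timer: bystander: white timer standing on its foot, 23 x 58 x 60 mm, to the right; origin at the centre of its underside
- beaker: bystander: glass beaker, 57 mm across, 70 high, behind to the right; origin at the centre of its underside
- marker_black: bystander: marker pen lying at the right, 134 mm long, 13 thick; origin at the centre of its underside
- usb_stick: bystander: usb stick lying at the left, 18 x 53 x 9 mm; origin at the centre of its underside
- mouse: bystander: black computer mouse on its mat, 121 x 59 x 38 mm; origin at the centre of its underside

How it is judged:
By the outcome, as a careful person would: the job done as asked, in the order asked, and still so for the second after the job is handed in, with the robot touching nothing.
It also fails if it takes over 61 s, if anything falls off the work surface, if the arm or the gripper's body presses on something with over 40 N, if the wrist force passes 120 N, or if a joint passes its speed limit or range.

## Working session

There is one attempt and no reset: what is moved stays moved. The work goes in short steps, Python scripts to look and compute and a tool call to move; the robot and the scene stay as the last step left them, time stands still between calls to the robot, and variables do not carry over. Pictures are saved under pics/ and viewed, at most 10 in all, crops included, and the job is handed in when it is done.

Besides the shell and the picture viewer there is one more tool, called after "Request:" in YAML: its name, and indented under it one key for each argument. play_rows: Moves the arm, as the interface text tells. Its arguments: {"type":"object","properties":{"fingers":{"type":"array"},"delta_pos":{"type":"array"},"dr":{"type":"array"}},"required":["fingers","delta_pos","dr"]}

```bash
mkdir -p pics
cat > h.py <<'E'
import numpy as np, cv2
from station import status, capture, workorder, trace, pinpoint
E
python3 - <<'E'
from h import *
s=status.state(); print(s['clock'],s['eef_pos'],s['ee_rot'],s['ft_force'],s['grip_width'])
ims=[]
for c in('scene','side'):
    p=capture(c); ims.append(p['color'])
    for n in('filter_unit','paddle','round_knob','tape_white','flow_cell','timer','beaker','slide_box','tip_box'):
        r=pinpoint(p,n)
        print(c,n,[(np.round(a['position'],3).tolist(),round(a['p'],2)) for a in r[:2]])
cv2.imwrite('pics/a.png',ims[0]);cv2.imwrite('pics/b.png',ims[1])
E
```

```text
0.0 [ 0.16210003 -0.55114595  0.23782769] [-1.79905113e+02 -2.11610815e-02  1.63777817e+01] [ 0.06075078  0.20769167 -0.77454797] 0.08786857531646186
scene filter_unit [([0.469, 0.127, 0.002], 0.62)]
scene paddle [([0.504, 0.097, 0.074], 0.46)]
scene round_knob [([0.45, 0.102, 0.061], 0.5)]
scene tape_white [([0.401, 0.28, -0.0], 0.63)]
scene flow_cell [([0.496, -0.019, 0.001], 0.64)]
scene timer [([0.528, -0.463, 0.001], 0.67), ([0.642, -0.249, 0.003], 0.47)]
scene beaker [([0.64, -0.248, 0.002], 0.9)]
scene slide_box [([0.413, -0.365, -0.002], 0.65)]
scene tip_box [([0.409, 0.431, -0.004], 0.8), ([0.466, 0.129, 0.002], 0.43)]
side filter_unit [([0.464, 0.129, -0.002], 0.63)]
side paddle [([0.512, 0.098, 0.074], 0.49)]
side round_knob [([0.447, 0.103, 0.056], 0.4), ([0.532, -0.458, 0.002], 0.28)]
side tape_white [([0.396, 0.286, 0.0], 0.56)]
side flow_cell [([0.497, -0.017, -0.001], 0.75)]
side timer [([0.529, -0.46, 0.001], 0.92)]
side beaker [([0.645, -0.25, 0.003], 0.72)]
side slide_box [([0.409, -0.357, 0.0], 0.83)]
side tip_box [([0.407, 0.435, -0.004], 0.68)]
```

View pics/a.png

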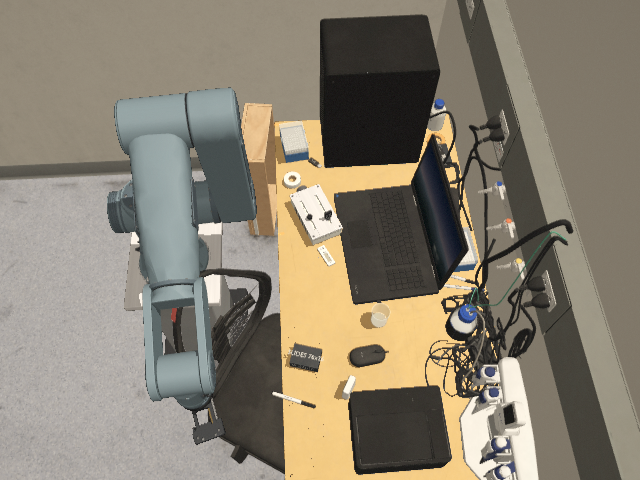

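View pics/b.png

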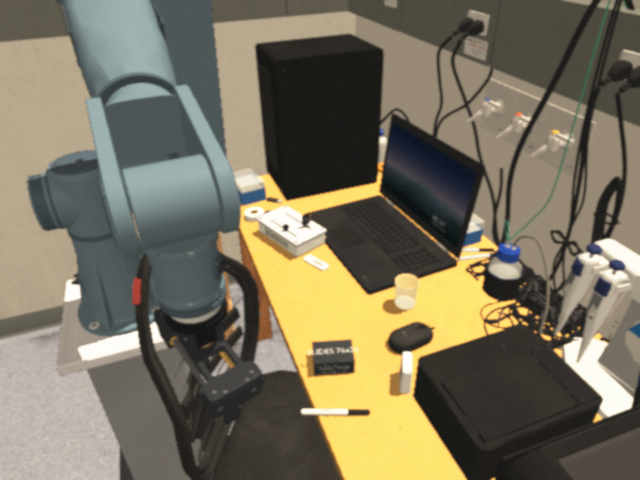

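The unit sits at about (0.467, 0.128) with a yaw near +0.33. In the scene view the paddle is at (328,214), the knob at (309,217), the flow cell at (326,256) and the tape at (291,180). The tool's closing line is already almost along the slide, so I'll close the fingers and move over for a wrist view.

Request:
play_rows:
  fingers: [-1,-1,-1,-1,-1,-1,-1,-1]
  delta_pos:
    - [15,35,5]
    - [35,75,10]
    - [55,120,15]
    - [75,160,20]
    - [95,205,20]
    - [115,250,20]
    - [135,295,20]
    - [155,335,20]
  dr:
    - [0,0,0]
    - [0,0,0]
    - [0,0,0]
    - [0,0,0]
    - [0,0,0]
    - [0,0,0]
    - [0,0,0]
    - [0,0,0]

```text
clock: 2.0
eef_pos: [0.3175, -0.2152, 0.259]
ee_rot: [179.9, -0.0, 16.4]
ft_force: [0.1, -0.3, -0.2]
grip_width: 0.0102
finger_force: 0.0
```

Request:
play_rows:
  fingers: [-1,-1,-1,-1,-1,-1,-1,-1]
  delta_pos:
    - [20,45,0]
    - [40,90,0]
    - [60,135,0]
    - [80,180,0]
    - [100,220,0]
    - [120,260,0]
    - [135,285,0]
    - [135,285,0]
  dr:
    - [0,0,0]
    - [0,0,0]
    - [0,0,0]
    - [0,0,0]
    - [0,0,0]
    - [0,0,0]
    - [0,0,0]
    - [0,0,0]

```text
clock: 3.0
eef_pos: [0.4524, 0.0696, 0.2587]
ee_rot: [-180.0, 0.0, 16.6]
ft_force: [0.7, -0.7, -0.3]
grip_width: 0.0008
finger_force: 0.0
```

```bash
cat >> h.py <<'E'
from scipy.spatial.transform import Rotation as Ro
def wrist():
    s=status.state(); p=capture('wrist')
    M=np.eye(4); M[:3,:3]=Ro.from_euler('xyz',s['ee_rot'],degrees=True).as_matrix(); M[:3,3]=s['eef_pos']
    p['W']=M@p['tool_from_camera']; return s,p
def ray(p,uv,z):
    K=p['mtx']; u,v=uv; d=np.array([(u-K[0,2])/K[0,0],-(v-K[1,2])/K[1,1],-1.])
    d=p['W'][:3,:3]@d; o=p['W'][:3,3]; return o+d*(z-o[2])/d[2]
E
python3 - <<'E'
from h import *
s,p=wrist(); print(s['clock'],s['eef_pos'],s['ee_rot'],s['ft_force'],s['grip_width']); print([k for k in p], p['tool_from_camera'].round(3))
for n in('filter_unit','paddle','round_knob','tape_white','flow_cell'):
    print(n,[(np.round(a['position'],4).tolist(),round(a['p'],2)) for a in pinpoint(p,n)[:2]])
r=trace(p,'filter_unit')
if r:
    m=r[0]['region'].astype(np.uint8); c=max(cv2.findContours(m,0,2)[0],key=cv2.contourArea)
    print(r[0]['p'],cv2.boxPoints(cv2.minAreaRect(c)))
cv2.imwrite('pics/c.png',p['color'])
E
```

```text
3.0 [0.45243308 0.06959278 0.25866104] [-1.79992679e+02  1.05304690e-02  1.65530530e+01] [ 0.65594426 -0.74993628 -0.31797646] 0.0008411406788766279
['color', 'mtx', 'tool_from_camera', 'shot', 'W'] [[ 0.001  0.952  0.305  0.081]
 [ 1.    -0.001 -0.001  0.002]
 [-0.001  0.305 -0.952 -0.146]
 [ 0.     0.     0.     1.   ]]
filter_unit [([0.4671, 0.1315, 0.0018], 0.71), ([0.4942, -0.0204, -0.0008], 0.6)]
paddle [([0.5074, 0.0989, 0.0734], 0.68)]
round_knob [([0.4464, 0.1016, 0.062], 0.52)]
tape_white [([0.3908, 0.289, -0.0008], 0.58)]
flow_cell [([0.497, -0.0168, 0.0014], 0.77)]
0.64 [[155.7318  123.85776]
 [359.1075  109.42462]
 [366.9099  219.36768]
 [163.53421 233.80081]]
```

View pics/c.png

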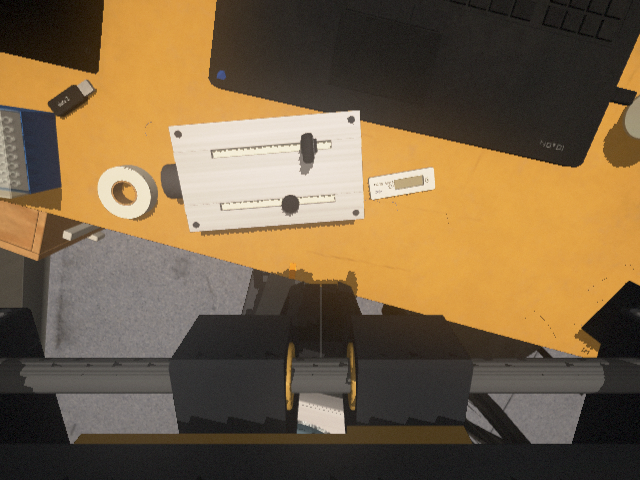

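The wrist view shows the unit with top corners at about (170,126), (359,111), (364,218) and (190,231). The paddle is at (308,149), the knob at (290,204), and the flow cell is clear of the right end.

Run:
```python
from h import *
s,p=wrist()
c=[ray(p,q,.05) for q in((170,126),(359,111),(364,218),(190,231))]
for a in c: print(a.round(4))
print([np.linalg.norm(c[i]-c[(i+1)%4]).round(4) for i in range(4)], np.mean(c,0).round(4))
for a,b in((0,1),(3,2)):
    d=c[a]-c[b]; print(np.degrees(np.arctan2(-d[0],d[1])))
a=ray(p,(212,154),.05);b=ray(p,(300,147),.05);d=a-b;print('slot',np.degrees(np.arctan2(-d[0],d[1])))
a=ray(p,(221,206),.05);b=ray(p,(335,199),.05);d=a-b;print('slot2',np.degrees(np.arctan2(-d[0],d[1])))
r=trace(p,'paddle')
if r:
    ys,xs=np.nonzero(r[0]['region']); print(r[0]['p'],xs.min(),xs.max(),ys.min(),ys.max(),xs.mean(),ys.mean()); print(ray(p,(xs.mean(),ys.mean()),.08))
```

```text
[0.4894 0.2311 0.05  ]
[0.5551 0.0565 0.05  ]
[0.4543 0.0175 0.05  ]
[0.3875 0.1938 0.05  ]
[np.float64(0.1866), np.float64(0.1081), np.float64(0.1885), np.float64(0.1085)] [0.4715 0.1247 0.05  ]
20.612048874803264
20.745448903065014
slot 20.733338973500125
slot2 19.89247244110916
0.88 298 314 132 162 305.72151898734177 146.25822784810126
[0.51024756 0.09662083 0.08      ]
```

Request:
play_rows:
  fingers: [-1,-1,-1,-1,-1,-1,-1,-1]
  delta_pos:
    - [20,-4,-15]
    - [40,-8,-40]
    - [60,-12,-65]
    - [70,-14,-90]
    - [70,-14,-115]
    - [70,-14,-140]
    - [70,-14,-150]
    - [70,-14,-150]
  dr:
    - [0,0,1]
    - [0,0,2]
    - [0,0,3]
    - [0,0,4]
    - [0,0,4]
    - [0,0,4]
    - [0,0,4]
    - [0,0,4]

```text
clock: 4.45
eef_pos: [0.5218, 0.0542, 0.1084]
ee_rot: [-180.0, 0.1, 20.4]
ft_force: [-0.2, 0.4, 1.2]
grip_width: 0.0004
finger_force: 0.0
```

Run:
```python
from h import *
s,p=wrist(); print(s['clock'],s['eef_pos'],s['ee_rot'],s['ft_force'])
print([(np.round(a['position'],4).tolist(),round(a['p'],2)) for a in pinpoint(p,'paddle')[:2]])
# TCP and pad projections
K=p['mtx'];Wi=np.linalg.inv(p['W'])
def pr(X):
    q=Wi@np.r_[X,1]; return (K[0,2]-K[0,0]*q[0]/q[2], K[1,2]+K[1,1]*q[1]/q[2])
print('tcp px',pr(s['eef_pos']))
r=trace(p,'paddle')
if r:
    ys,xs=np.nonzero(r[0]['region']); print(r[0]['p'],xs.min(),xs.max(),ys.min(),ys.max())
    for x in(xs.min(),xs.max()): 
        v=ray(p,(x,ys.mean()),.09); d=v-s['eef_pos']; print(v.round(4),'along',d[0]*-.352+d[1]*.936,'across',d[0]*.936+d[1]*.352)
cv2.imwrite('pics/d.png',p['color'])
q=capture('side');print([(np.round(a['position'],4).tolist(),round(a['p'],2)) for a in pinpoint(q,'paddle')[:2]])
```

```text
4.45 [0.52181988 0.054165   0.10844239] [-1.79971512e+02  5.53305983e-02  2.03563828e+01] [-0.18081492  0.41522514  1.22458802]
[([0.5086, 0.1023, 0.0713], 0.9)]
tcp px (np.float64(316.300450028217), np.float64(304.7637465546687))
0.79 222 261 240 301
[0.5148 0.1041 0.09  ] along 0.04918174136020545 across 0.011018984785644085
[0.5219 0.0851 0.09  ] along 0.028895810662963716 across 0.010943016104651456
[([0.5066, 0.0941, 0.0743], 0.55), ([0.4656, 0.1284, -0.0026], 0.46)]
```

View pics/d.png

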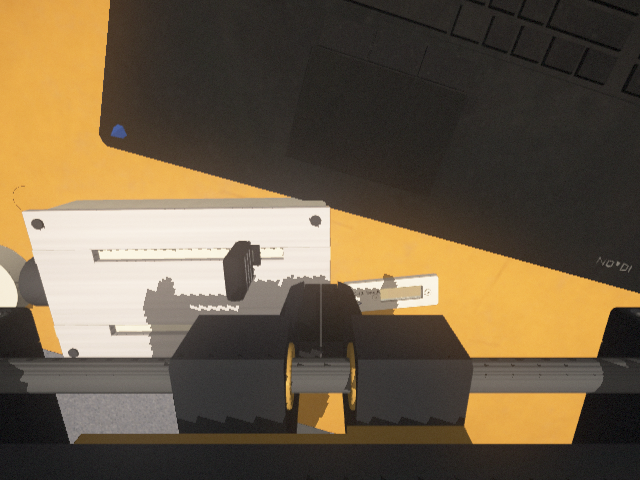

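The paddle stands at about (238,270), left of and clear of the closed fingers at x 285–355. The gap is about 20 mm, so I can descend.

Request:
play_rows:
  fingers: [-1,-1,-1,-1,-1,-1]
  delta_pos:
    - [4,1,-8]
    - [4,1,-18]
    - [4,1,-28]
    - [4,1,-38]
    - [4,1,-44]
    - [4,1,-44]
  dr:
    - [0,0,0]
    - [0,0,0]
    - [0,0,0]
    - [0,0,0]
    - [0,0,0]
    - [0,0,0]

```text
clock: 5.45
eef_pos: [0.5257, 0.0554, 0.0641]
ee_rot: [-180.0, 0.1, 20.4]
ft_force: [1.1, 0.4, 0.0]
grip_width: 0.0005
finger_force: 0.0
```

Request:
play_rows:
  fingers: [-1,-1,-1,-1,-1,-1,-1,-1]
  delta_pos:
    - [0,1,0]
    - [-1,3,0]
    - [-1.5,4,0]
    - [-2,5.5,0]
    - [-2.5,7,0]
    - [-3,8,0]
    - [-3.5,9.5,0]
    - [-3.5,9.5,0]
  dr:
    - [0,0,0]
    - [0,0,0]
    - [0,0,0]
    - [0,0,0]
    - [0,0,0]
    - [0,0,0]
    - [0,0,0]
    - [0,0,0]

```text
clock: 6.45
eef_pos: [0.5225, 0.0649, 0.0647]
ee_rot: [-180.0, 0.0, 20.4]
ft_force: [-0.7, -0.3, -0.2]
grip_width: 0.0004
finger_force: 0.0
```

```bash
cat >> h.py <<'E'
U=np.array([-.352,.936])
def look(name=None):
    s,p=wrist(); print(s['clock'],np.round(s['eef_pos'],4),np.round(s['ft_force'],1),'tool along',round(float(U@s['eef_pos'][:2]),4),'Fu',round(float(U@s['ft_force'][:2]),2))
    for a in pinpoint(p,'paddle')[:1]: print('paddle along',round(float(U@a['position'][:2]),4),np.round(a['position'],4),a['p'])
    if name: cv2.imwrite('pics/'+name,p['color'])
E
python3 -c "
from h import *
look('e.png')"
```

```text
6.45 [0.5225 0.0649 0.0647] [-0.7 -0.3 -0.2] tool along -0.1232 Fu 0.01
paddle along -0.0827 [0.5079 0.1026 0.0728] 0.72
```

View pics/e.png

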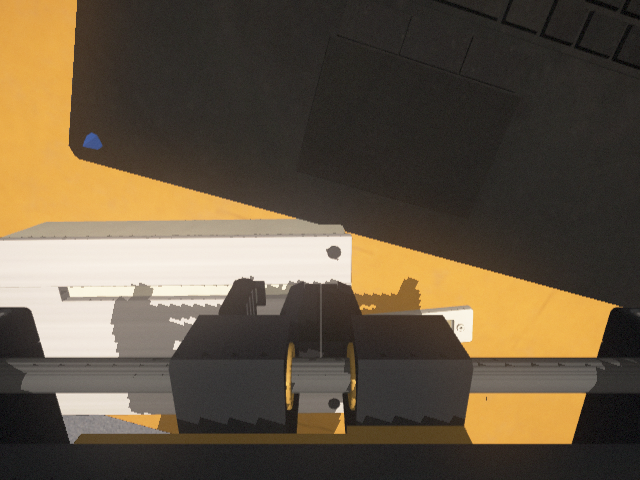

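The finger edge is at x≈288 and the paddle face at about x≈250, a gap of roughly 18 mm. I'll approach slowly.

Request:
play_rows:
  fingers: [-1,-1,-1,-1,-1,-1,-1,-1]
  delta_pos:
    - [-0.5,1.5,0]
    - [-1,3,0]
    - [-1.5,4.5,0]
    - [-2.2,6,0]
    - [-2.8,7.5,0]
    - [-3.4,9,0]
    - [-4,10.5,0]
    - [-4.2,11.2,0]
  dr:
    - [0,0,0]
    - [0,0,0]
    - [0,0,0]
    - [0,0,0]
    - [0,0,0]
    - [0,0,0]
    - [0,0,0]
    - [0,0,0]

```text
clock: 7.55
eef_pos: [0.5184, 0.0762, 0.0647]
ee_rot: [-180.0, 0.0, 20.4]
ft_force: [-1.3, 0.0, -0.0]
grip_width: 0.0005
finger_force: 0.0
```

Request:
play_rows:
  fingers: [-1,-1,-1,-1]
  delta_pos:
    - [-0.3,0.9,0]
    - [-0.7,1.9,0]
    - [-1,2.8,0]
    - [-1,2.8,0]
  dr:
    - [0,0,0]
    - [0,0,0]
    - [0,0,0]
    - [0,0,0]

```text
clock: 8.05
eef_pos: [0.5174, 0.0789, 0.0647]
ee_rot: [-180.0, 0.0, 20.4]
ft_force: [0.0, -0.0, -0.4]
grip_width: 0.0002
finger_force: 0.0
```

```bash
python3 -c "
from h import *
look()"
```

```text
8.05 [0.5174 0.0789 0.0647] [ 0.  -0.  -0.4] tool along -0.1083 Fu -0.01
paddle along -0.0835 [0.508  0.1018 0.0736] 0.75
```

Request:
play_rows:
  fingers: [-1,-1,-1]
  delta_pos:
    - [-0.3,0.9,0]
    - [-0.7,1.9,0]
    - [-0.7,1.9,0]
  dr:
    - [0,0,0]
    - [0,0,0]
    - [0,0,0]

```text
clock: 8.52
eef_pos: [0.5168, 0.0807, 0.0647]
ee_rot: [180.0, -0.0, 20.4]
ft_force: [-0.3, -0.3, 0.2]
grip_width: 0.0006
finger_force: 0.2
```

Request:
play_rows:
  fingers: [-1,-1,-1]
  delta_pos:
    - [-0.3,0.9,0]
    - [-0.7,1.9,0]
    - [-0.7,1.9,0]
  dr:
    - [0,0,0]
    - [0,0,0]
    - [0,0,0]

```text
clock: 8.9
eef_pos: [0.5161, 0.0826, 0.0647]
ee_rot: [180.0, -0.0, 20.4]
ft_force: [-0.1, -1.1, -0.2]
grip_width: 0.0005
finger_force: 0.6
```

```bash
python3 -c "
from h import *
look('f.png')"
```

```text
8.9 [0.5161 0.0826 0.0647] [-0.1 -1.1 -0.2] tool along -0.1043 Fu -1.02
paddle along -0.0804 [0.5043 0.1038 0.0745] 0.61
```

View pics/f.png

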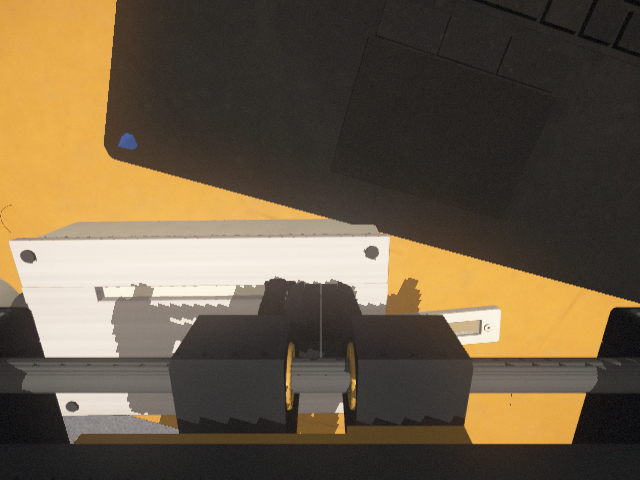

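Paddle and finger now appear to touch at x≈265–290, with a first force of about 1 N. I'll go on in 1 mm steps and feel for the ridge.

Request:
play_rows:
  fingers: [-1,-1]
  delta_pos:
    - [-0.35,0.95,0]
    - [-0.35,0.95,0]
  dr:
    - [0,0,0]
    - [0,0,0]

```text
clock: 9.25
eef_pos: [0.5158, 0.0832, 0.0648]
ee_rot: [180.0, -0.0, 20.4]
ft_force: [0.7, -4.6, -1.0]
grip_width: 0.0006
finger_force: 2.0
```

Request:
play_rows:
  fingers: [-1,-1]
  delta_pos:
    - [-0.35,0.95,0]
    - [-0.35,0.95,0]
  dr:
    - [0,0,0]
    - [0,0,0]

```text
clock: 9.5
eef_pos: [0.5155, 0.084, 0.0648]
ee_rot: [179.9, -0.0, 20.4]
ft_force: [1.0, -4.3, -1.2]
grip_width: 0.0002
finger_force: 2.5
```

Request:
play_rows:
  fingers: [-1,-1]
  delta_pos:
    - [-0.35,0.95,0]
    - [-0.35,0.95,0]
  dr:
    - [0,0,0]
    - [0,0,0]

```text
clock: 9.75
eef_pos: [0.5151, 0.0852, 0.0648]
ee_rot: [180.0, -0.0, 20.4]
ft_force: [0.3, -4.4, 0.4]
grip_width: 0.0006
finger_force: 2.0
```

Request:
play_rows:
  fingers: [-1,-1]
  delta_pos:
    - [-0.35,0.95,0]
    - [-0.35,0.95,0]
  dr:
    - [0,0,0]
    - [0,0,0]

```text
clock: 10.0
eef_pos: [0.5145, 0.0866, 0.0647]
ee_rot: [-180.0, 0.0, 20.4]
ft_force: [0.7, -3.4, 0.1]
grip_width: 0.0004
finger_force: 1.4
```

Request:
play_rows:
  fingers: [-1,-1,-1,-1]
  delta_pos:
    - [-0.35,0.95,0]
    - [-0.7,1.9,0]
    - [-1,2.8,0]
    - [-1,2.8,0]
  dr:
    - [0,0,0]
    - [0,0,0]
    - [0,0,0]
    - [0,0,0]

```text
clock: 10.5
eef_pos: [0.5134, 0.0896, 0.0646]
ee_rot: [-180.0, 0.0, 20.4]
ft_force: [-0.1, -0.2, -0.0]
grip_width: 0.0007
finger_force: 0.1
```

Request:
play_rows:
  fingers: [-1,-1]
  delta_pos:
    - [-0.35,0.95,0]
    - [-0.35,0.95,0]
  dr:
    - [0,0,0]
    - [0,0,0]

```text
clock: 10.75
eef_pos: [0.5131, 0.0904, 0.0646]
ee_rot: [-180.0, 0.0, 20.4]
ft_force: [1.3, 0.6, 0.0]
grip_width: 0.0004
finger_force: 0.0
```

Request:
play_rows:
  fingers: [-1,-1]
  delta_pos:
    - [-0.35,0.95,0]
    - [-0.35,0.95,0]
  dr:
    - [0,0,0]
    - [0,0,0]

```text
clock: 11.0
eef_pos: [0.5129, 0.0912, 0.0647]
ee_rot: [-180.0, 0.0, 20.4]
ft_force: [-0.6, -0.5, 0.3]
grip_width: 0.0005
finger_force: 0.0
```

Request:
play_rows:
  fingers: [-1,-1,-1,-1]
  delta_pos:
    - [-0.35,0.95,0]
    - [-0.7,1.9,0]
    - [-0.7,1.9,0]
    - [-0.7,1.9,0]
  dr:
    - [0,0,0]
    - [0,0,0]
    - [0,0,0]
    - [0,0,0]

```text
clock: 11.5
eef_pos: [0.5122, 0.093, 0.0647]
ee_rot: [-180.0, -0.0, 20.4]
ft_force: [-0.3, -0.4, 0.6]
grip_width: 0.0007
finger_force: 0.0
```

```bash
python3 -c "
from h import *
look()"
```

```text
11.5 [0.5122 0.093  0.0647] [-0.3 -0.4  0.6] tool along -0.0932 Fu -0.26
paddle along -0.0633 [0.4988 0.12   0.0701] 0.79
```

Click 1: the paddle has moved about 17 mm and drawn away from the finger. After this pause I'll catch up to it.

Request:
play_rows:
  fingers: [-1,-1,-1,-1,-1,-1,-1,-1]
  delta_pos:
    - [0,0,0]
    - [0,0,0]
    - [0,0,0]
    - [-0.3,0.9,0]
    - [-0.7,1.9,0]
    - [-1,2.8,0]
    - [-1.4,3.7,0]
    - [-1.4,3.7,0]
  dr:
    - [0,0,0]
    - [0,0,0]
    - [0,0,0]
    - [0,0,0]
    - [0,0,0]
    - [0,0,0]
    - [0,0,0]
    - [0,0,0]

```text
clock: 12.6
eef_pos: [0.5108, 0.0968, 0.0647]
ee_rot: [180.0, -0.0, 20.4]
ft_force: [-0.2, 0.5, 0.7]
grip_width: 0.0003
finger_force: 0.0
```

Request:
play_rows:
  fingers: [-1,-1]
  delta_pos:
    - [-0.35,0.95,0]
    - [-0.35,0.95,0]
  dr:
    - [0,0,0]
    - [0,0,0]

```text
clock: 12.85
eef_pos: [0.5105, 0.0975, 0.0647]
ee_rot: [180.0, -0.0, 20.4]
ft_force: [0.0, -1.4, 0.7]
grip_width: 0.0003
finger_force: 0.5
```

Request:
play_rows:
  fingers: [-1,-1]
  delta_pos:
    - [-0.35,0.95,0]
    - [-0.35,0.95,0]
  dr:
    - [0,0,0]
    - [0,0,0]

```text
clock: 13.1
eef_pos: [0.5103, 0.0982, 0.0648]
ee_rot: [180.0, -0.0, 20.4]
ft_force: [0.7, -3.5, -0.6]
grip_width: 0.0006
finger_force: 2.0
```

Request:
play_rows:
  fingers: [-1,-1]
  delta_pos:
    - [-0.35,0.95,0]
    - [-0.35,0.95,0]
  dr:
    - [0,0,0]
    - [0,0,0]

```text
clock: 13.35
eef_pos: [0.51, 0.0991, 0.0648]
ee_rot: [179.9, -0.0, 20.4]
ft_force: [1.7, -5.1, 0.3]
grip_width: 0.0004
finger_force: 2.5
```

Request:
play_rows:
  fingers: [-1,-1]
  delta_pos:
    - [-0.35,0.95,0]
    - [-0.35,0.95,0]
  dr:
    - [0,0,0]
    - [0,0,0]

```text
clock: 13.6
eef_pos: [0.5095, 0.1003, 0.0648]
ee_rot: [180.0, -0.0, 20.4]
ft_force: [-0.3, -4.4, -0.1]
grip_width: 0.0006
finger_force: 2.1
```

Request:
play_rows:
  fingers: [-1,-1,-1,-1,-1,-1]
  delta_pos:
    - [-0.35,0.95,0]
    - [-0.7,1.9,0]
    - [-1,2.8,0]
    - [-1.4,3.7,0]
    - [-1.7,4.6,0]
    - [-1.7,4.6,0]
  dr:
    - [0,0,0]
    - [0,0,0]
    - [0,0,0]
    - [0,0,0]
    - [0,0,0]
    - [0,0,0]

```text
clock: 14.35
eef_pos: [0.5076, 0.1055, 0.0647]
ee_rot: [-180.0, -0.0, 20.4]
ft_force: [-0.6, -0.2, 0.1]
grip_width: 0.0002
finger_force: 0.0
```

Request:
play_rows:
  fingers: [-1,-1,-1,-1,-1]
  delta_pos:
    - [-0.35,0.95,0]
    - [-0.7,1.9,0]
    - [-0.9,2.3,0]
    - [-0.9,2.3,0]
    - [-0.9,2.3,0]
  dr:
    - [0,0,0]
    - [0,0,0]
    - [0,0,0]
    - [0,0,0]
    - [0,0,0]

```text
clock: 14.98
eef_pos: [0.5068, 0.1074, 0.0647]
ee_rot: [-180.0, -0.0, 20.4]
ft_force: [0.2, -0.1, -0.4]
grip_width: 0.0003
finger_force: 0.0
```

```bash
python3 -c "
from h import *
look()"
```

```text
14.975 [0.5068 0.1074 0.0647] [ 0.2 -0.1 -0.4] tool along -0.0779 Fu -0.2
paddle along -0.0499 [0.4937 0.1324 0.0711] 0.97
```

Request:
play_rows:
  fingers: [-1,-1,-1,-1,-1,-1,-1,-1]
  delta_pos:
    - [0,0,0]
    - [0,0,0]
    - [-0.3,0.9,0]
    - [-0.7,1.9,0]
    - [-1,2.8,0]
    - [-1.4,3.7,0]
    - [-1.7,4.6,0]
    - [-1.7,4.6,0]
  dr:
    - [0,0,0]
    - [0,0,0]
    - [0,0,0]
    - [0,0,0]
    - [0,0,0]
    - [0,0,0]
    - [0,0,0]
    - [0,0,0]

```text
clock: 16.08
eef_pos: [0.5051, 0.1121, 0.0647]
ee_rot: [180.0, -0.0, 20.4]
ft_force: [-0.5, -1.2, -0.7]
grip_width: 0.0004
finger_force: 0.1
```

Request:
play_rows:
  fingers: [-1,-1]
  delta_pos:
    - [-0.35,0.95,0]
    - [-0.35,0.95,0]
  dr:
    - [0,0,0]
    - [0,0,0]

```text
clock: 16.32
eef_pos: [0.5049, 0.1128, 0.0647]
ee_rot: [180.0, -0.0, 20.4]
ft_force: [-0.2, -2.0, 0.3]
grip_width: 0.0005
finger_force: 0.9
```

Request:
play_rows:
  fingers: [-1,-1]
  delta_pos:
    - [-0.35,0.95,0]
    - [-0.35,0.95,0]
  dr:
    - [0,0,0]
    - [0,0,0]

```text
clock: 16.58
eef_pos: [0.5046, 0.1134, 0.0648]
ee_rot: [179.9, -0.0, 20.4]
ft_force: [0.8, -4.5, -0.7]
grip_width: 0.0003
finger_force: 2.4
```

Request:
play_rows:
  fingers: [-1,-1]
  delta_pos:
    - [-0.35,0.95,0]
    - [-0.35,0.95,0]
  dr:
    - [0,0,0]
    - [0,0,0]

```text
clock: 16.82
eef_pos: [0.5042, 0.1144, 0.0648]
ee_rot: [180.0, 0.0, 20.4]
ft_force: [1.0, -4.6, -0.7]
grip_width: 0.0005
finger_force: 2.3
```

Request:
play_rows:
  fingers: [-1,-1,-1,-1,-1,-1]
  delta_pos:
    - [-0.35,0.95,0]
    - [-0.7,1.9,0]
    - [-1,2.8,0]
    - [-1.4,3.7,0]
    - [-1.7,4.6,0]
    - [-1.7,4.6,0]
  dr:
    - [0,0,0]
    - [0,0,0]
    - [0,0,0]
    - [0,0,0]
    - [0,0,0]
    - [0,0,0]

```text
clock: 17.58
eef_pos: [0.5022, 0.1199, 0.0647]
ee_rot: [-180.0, -0.0, 20.4]
ft_force: [0.1, -0.2, 0.9]
grip_width: 0.0005
finger_force: 0.0
```

Request:
play_rows:
  fingers: [-1,-1,-1,-1,-1,-1]
  delta_pos:
    - [-0.35,0.95,0]
    - [-0.7,1.9,0]
    - [-1,2.8,0]
    - [-1,2.8,0]
    - [-1,2.8,0]
    - [-1,2.8,0]
  dr:
    - [0,0,0]
    - [0,0,0]
    - [0,0,0]
    - [0,0,0]
    - [0,0,0]
    - [0,0,0]

```text
clock: 18.32
eef_pos: [0.5014, 0.1223, 0.0647]
ee_rot: [-180.0, 0.0, 20.4]
ft_force: [-0.1, 0.0, 0.4]
grip_width: 0.0006
finger_force: 0.0
```

```bash
python3 -c "
from h import *
look()"
```

```text
18.325 [0.5014 0.1223 0.0647] [-0.1  0.   0.4] tool along -0.0621 Fu 0.08
paddle along -0.0308 [0.4848 0.1494 0.0709] 0.55
```

Third click: the finger is free and the paddle is about 6 mm ahead. Backing off and lifting.

Request:
play_rows:
  fingers: [-1,-1,-1,-1,-1,-1,-1,-1]
  delta_pos:
    - [2,-5,0]
    - [4,-10,0]
    - [5,-14,10]
    - [5,-14,40]
    - [5,-14,80]
    - [5,-14,120]
    - [-10,-30,160]
    - [-25,-50,180]
  dr:
    - [0,0,0]
    - [0,0,0]
    - [0,0,0]
    - [0,0,0]
    - [0,0,0]
    - [0,0,0]
    - [0,0,0]
    - [0,0,0]

```text
clock: 19.42
eef_pos: [0.477, 0.0718, 0.248]
ee_rot: [179.9, -0.2, 20.4]
ft_force: [0.3, -0.5, 0.2]
grip_width: 0.0003
finger_force: 0.0
```

Request:
play_rows:
  fingers: [-1,-1,-1,-1]
  delta_pos:
    - [-5,-5,5]
    - [-10,-10,10]
    - [-10,-10,10]
    - [-10,-10,10]
  dr:
    - [0,0,0]
    - [0,0,0]
    - [0,0,0]
    - [0,0,0]

```text
clock: 19.92
eef_pos: [0.4662, 0.0626, 0.2539]
ee_rot: [-180.0, 0.1, 20.4]
ft_force: [-0.5, -0.8, -0.5]
grip_width: 0.0004
finger_force: 0.0
```

```bash
python3 -c "
from h import *
look('g.png')
s,p=wrist()
for n in ('round_knob','flow_cell','paddle','filter_unit'): print(n,[np.round(a['position'],4).tolist() for a in pinpoint(p,n)[:1]])"
```

```text
19.925 [0.4662 0.0626 0.2539] [-0.5 -0.8 -0.5] tool along -0.1055 Fu -0.53
paddle along -0.0352 [0.4873 0.1456 0.0702] 0.79
round_knob [[0.4475, 0.1021, 0.0627]]
flow_cell [[0.4955, -0.0163, 0.0027]]
paddle [[0.4899, 0.149, 0.0733]]
filter_unit [[0.4658, 0.1287, -0.0012]]
```

View pics/g.png

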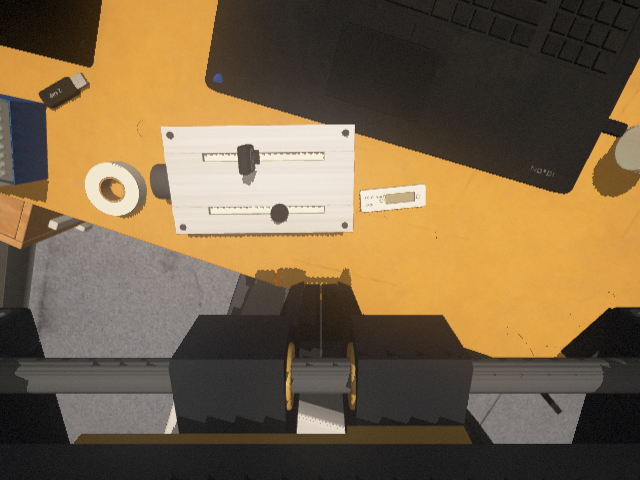

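The paddle is at (248,158), about 51 mm from its start, which matches notch 3. The knob at (279,213) and the flow cell and tape have not moved.

```bash
python3 -c "
from h import *
print(workorder.job_done())"
```

```text
the job is handed in; nothing more can be done
None
```

I pushed the paddle through clicks 1 and 2 with a pause in each, and left it settled in the third without running past it. The round knob, flow cell and tape roll look unmoved, and the arm is clear; I handed the job in at about 20 s and got no verdict back.

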